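Third filter click on the photometer, then read

ROBOT

A 6-joint arm with a two-finger parallel gripper is mounted at the origin on the work surface. World frame = base frame: x ahead of the robot, y to its left, z up, the work surface at z = 0. Lengths are in m, angles in rad, forces in N, time in s.
With the tool pointing down it reaches from about 0.4 to 0.825 m from the base axis. Payload 7 kg.
Tool frame: the origin (TCP) lies between the finger pads; the fingertips stand r.tip_extent ahead of it and the grasp point (between the pads) lies 2 mm behind it (r.tip_extent is the distance from the TCP to the fingertips, in m); z points along the fingers, y is the direction in which the jaws open and shut (so a half turn about z gives the same grasp; the last joint's range is limited). The gripper opens to 88 mm and grips with 3 to 60 N. Pads are 19 mm wide; open, the fingers measure 130 mm over their backs; the gripper's body (78 mm by 193 mm) begins 47 mm behind the grasp point.
Start: joints at [-0.815, 0.359, 0.012, 0, -1.224, -0.288], TCP at [0.304, -0.602, 0.244] pointing down, gripper open.
Joint ranges: [-3.07, 3.07], [-1.43, 2.12], [-1.02, 1.25], [-3.03, 1.67], [-3.05, -0], [-3.03, 3.03]. Speed limits (rad/s): [2.39, 2.39, 3.01, 3.14, 3.14, 3.14].

INTERFACE

Orientations are given as a 3x3 rotation matrix whose columns are the frame's x, y, z axes.
In Python, from station import r gives the robot as it stands.
- The arm moves only by the tool carry_out, never from a script. Its argument "targets" is a list of rows, each an object with "travel": the shift along the world's x, y, z in m, a list of three; "delta_rot": the turn, a rotation vector about the world's x, y, z in degrees, a list of three; "jaw": the gripper command: -1 is fully open, 1 is shut, values between are in proportion. In form: [{"travel": [dx, dy, dz], "delta_rot": [wx, wy, wz], "jaw": jaw}, ...]. A call has 1 to 20 rows; each row is the pose to reach, as a shift and turn from the pose measured when the call began; what a row does not reach only later rows make up. A row lasts 1/12 s, in which the tool goes at most 41.7 mm and 7.16 degrees, less where a joint would pass 70% of its speed; a pose out of reach is approached as far as the arm can. A call with a gripper value outside its range is refused whole. The fingers move at their own pace and stop on an object; "force" is the grip in N (left out, the last holds). Time passes only in rows, so rows that repeat a pose let the fingers close. It gives the time, the measured TCP pose, the force and the opening at its end, in the units of the state.
- r.read_state(): the state, without advancing time (a new reading comes with each control period).
- r.capture(name): name is "scene" or "top"; returns a dict with "frame" (384x512x3 uint8, red, green, blue), "depth" (384x512 float32, m along the optical axis (not along the pixel's ray), 0 where there is no reading), "fx", "fy", "cx", "cy" (pixels), "R" (3x3) and "t" (3): a world point X has camera coordinates R X + t. Camera axes: x right, y down, z forward; pixel columns grow to the right and rows downward; lengths in m; the calibration is good to about 2 mm. A picture is of the moment at which its call begins.
- r.sign_off(): hands the job in, once; it reports no verdict.
The state is a dict: "clock": time; "qpos": joint angles; "joint_velocities": joint speeds; "joint_torque": joint torques, N m; "eef_pos": TCP position; "tcp_rot": TCP orientation; "wrist_force": force on the tool from outside, world axes, zero at the start; "moment": the same for the moment, N m; "width": finger opening in m.
Only numpy, scipy, OpenCV 4.12 (cv2) and the standard library are available. Lean on these libraries where they do the work, as an engineer would, in place of code of your own. Each camera call takes 0.05 s, during which the arm holds its last target.

TASK

Push the photometer's orange filter lever along its slot with closed fingertips, click by click, until it rests in its third notch (the green dot) without ever slipping past it, then press the green read key all the way down and let it come back up. Only push and press, gently: do not pinch the lever, leave the key alone until the filter is set, disturb none of the things around, and finish with the hand clear.

Things in the scene. Friction and masses are not known exactly. Their poses are not given: they have to be found in the camera images.
- meter: Cream filter photometer, fixed. Origin: centre of its underside on the bench. Its x axis points from front to back, y along the lever's slot, z up. 240 (x) by 300 (y) mm; flat deck 60 mm high, the rear part (x above +55 mm) 80 to 96 mm high. The slot runs along y at x = -25 mm, the read key stands at (-83, +90) mm. Position and yaw (within 0.5 rad) differ each run.
- lever_mid (a point): Centre of the orange filter lever: an upright tab 40 (x) by 12 (y, sliding direction) by 30 mm high, its underside 3 mm over the deck. Axes as the meter's; parked it is at (-25, -55, 78) mm from the meter's origin. Push its -y face; the deck behind it is bare for 85 mm. A red pointer on its far side shows the notch by coloured dots on the deck.
- lever (a joint): Lever travel along the meter's +y, m. 0 = parked at its stop (every start). Notches: 0.014 (violet dot), 0.030 (blue), 0.046 (green, third), 0.062 (yellow), 0.078 (red). Tops between them at 0.006, 0.022, 0.038, 0.054: up to them it resists, peak 4 to 6.5 N, friction 1 N included; past one it snaps 8 mm ahead into the notch by itself (a click, push falls to 0) and stays when left.
- read_key_top (a point): Centre of the top face of the round green read key, 26 mm across, in a black housing at the front left of the deck; pressed straight down.
- read_key (a joint): Travel of the read key, m: 0 = up, 0.006 = fully down (4 N); springs back when let go.
- vial: Small amber vial, 25 mm across, 45 mm high, standing loose on the photometer's deck at its left (+y) end. Leave alone. Origin: centre of its underside.
- rack: Green cuvette rack 70 by 110 mm, 52 mm high with cuvettes, loose, left of the photometer. Leave alone. Origin: centre of its underside.
- beaker: Glass beaker, 64 mm across, 75 mm high, loose, right of the photometer. Leave alone. Origin: centre of its underside.
- tweezers: Steel tweezers 110 mm long, 6 mm high, lying in front of the photometer. Leave alone. Origin: centre of the underside.
- reagent: Amber reagent bottle, 68 mm across, 150 mm high, far right. Leave alone. Origin: centre of its underside.
- tipbox: Blue pipette tip box 120 by 85 mm, 70 mm high, far left. Leave alone. Origin: centre of its underside.
- jar: White-capped jar, 60 mm across, 70 mm high, right of the photometer. Leave alone. Origin: centre of its underside.

How it is judged:
By the outcome, as a careful person would: the job done as asked, in the order asked, and still so for the second after the job is handed in, with the robot touching nothing.
It also fails if it takes over 64 s, if anything falls off the work surface, if the arm or the gripper's body presses on something with over 40 N, if the wrist force passes 120 N, or if a joint passes its speed limit or range.

## Working session

There is one attempt and no reset: what is moved stays moved. The work goes in short steps, Python scripts to look and compute and a tool call to move; the robot and the scene stay as the last step left them, time stands still between calls to the robot, and variables do not carry over. Pictures are saved under pics/ and viewed, and the job is handed in when it is done.

Besides the shell and the picture viewer there is one more tool, called after "Request:" as a command line: name --argument value ..., lists and objects as JSON in quotes. carry_out: Moves the arm, as the interface text tells. Its arguments: {"type":"object","properties":{"targets":{"type":"array"},"force":{"type":"number"}},"required":["targets"]}

```bash
ls; mkdir -p pics; python3 - <<'E'
from station import r
import cv2
print(r.read_state(), r.tip_extent)
for n in("scene","top"):
    c=r.capture(n); cv2.imwrite(f"pics/{n}0.png",c["frame"][:,:,::-1]); print(n,c["fx"],c["cx"],c["cy"],c["R"],c["t"])
    import pickle; pickle.dump(c,open(f"{n}0.pkl","wb"))
E
```

```text
pics
{'clock': 0.0, 'qpos': array([-8.14883231e-01,  3.59372559e-01,  1.10687351e-02, -3.48845343e-04,
       -1.22410394e+00, -2.88099792e-01]), 'joint_velocities': array([ 1.04450815e-04,  1.87799697e-03, -4.62368431e-04, -3.24922290e-05,
        1.86398811e-03,  4.70432815e-04]), 'joint_torque': array([-9.36293945e-04, -5.82717204e+01,  2.93064594e+01,  6.99743316e+00,
        6.87775886e-03, -1.53573164e-04]), 'eef_pos': array([ 0.30415209, -0.60207655,  0.24263647]), 'tcp_rot': array([[-8.92609982e-01, -4.50828868e-01, -8.66623218e-04],
       [-4.50829678e-01,  8.92608900e-01,  1.39759375e-03],
       [ 1.43479988e-04,  1.63820560e-03, -9.99998648e-01]]), 'wrist_force': array([-0.06369377, -0.14975275,  0.40332258]), 'moment': array([-0.02808228,  0.0095562 ,  0.00099246]), 'width': 0.0877815289295982} 0.017
scene 413.961366433967 256.03793722373797 190.4252181071394 [[ 0.53657744  0.84357713 -0.02150056]
 [ 0.5275893  -0.35525316 -0.77165065]
 [-0.65858498  0.40270686 -0.6356831 ]] [-0.29927219 -0.24925255  1.78498738]
top 358.6477605489676 259.4278193554677 195.25282341692278 [[-0.00239712 -0.99998657  0.00459486]
 [-0.99730087  0.00205344 -0.07339455]
 [ 0.07338413 -0.0047584  -0.9972924 ]] [0.02215233 0.61259737 1.54436707]
```

View pics/scene0.png

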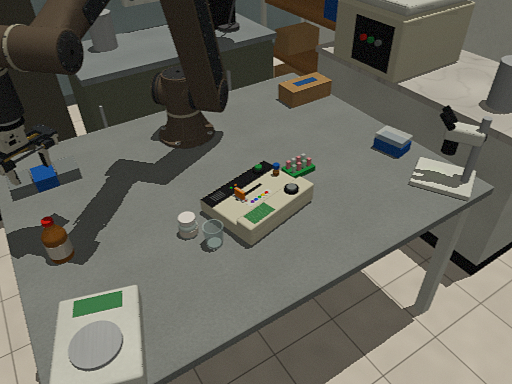

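View pics/top0.png

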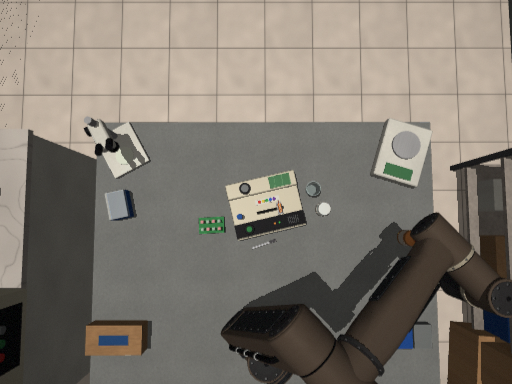

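The scene view shows the meter near (258,198) and the top view near (265,205). The lever is orange, at about (240,194) in the scene view and (280,208) in the top view. I'll zoom in next.

```bash
python3 - <<'E'
import cv2
a=cv2.imread("pics/top0.png")[155:265,190:345]; cv2.imwrite("pics/topz0.png",cv2.resize(a,None,fx=5,fy=5,interpolation=cv2.INTER_CUBIC))
a=cv2.imread("pics/scene0.png")[145:255,170:330]; cv2.imwrite("pics/scenez0.png",cv2.resize(a,None,fx=5,fy=5,interpolation=cv2.INTER_CUBIC))
E
```

```text
(no output)
```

View pics/topz0.png

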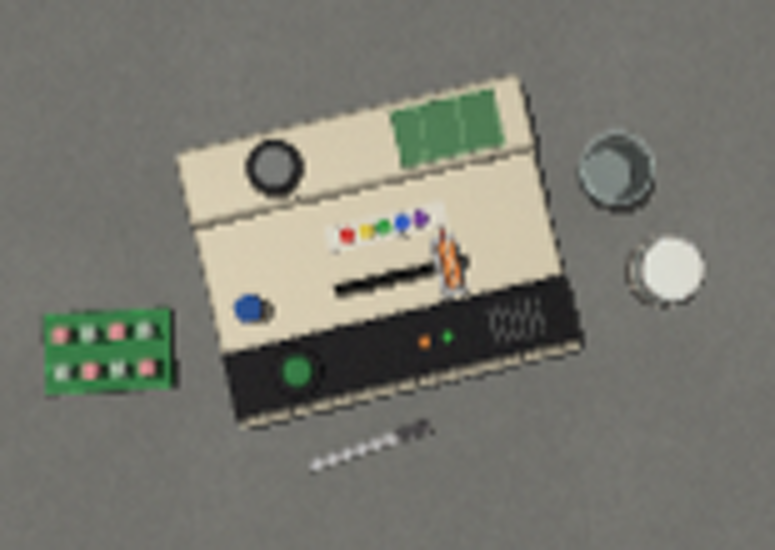

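View pics/scenez0.png

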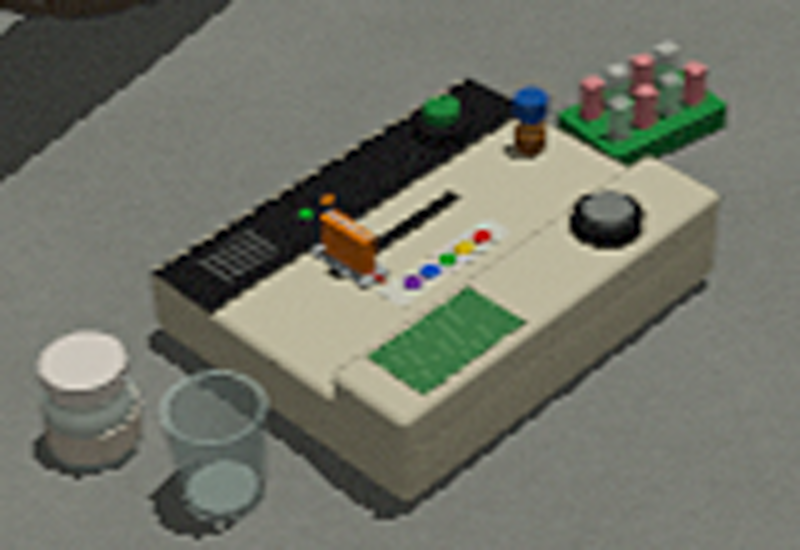

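```bash
cat > h.py <<'E'
import cv2,numpy as np,pickle
from scipy.optimize import least_squares
def proj(c,X):
    p=np.asarray(X)@c["R"].T+c["t"]; return np.stack([c["fx"]*p[:,0]/p[:,2]+c["cx"],c["fy"]*p[:,1]/p[:,2]+c["cy"]],1)
def ray(c,uv,z):
    d=c["R"].T@np.array([(uv[0]-c["cx"])/c["fx"],(uv[1]-c["cy"])/c["fy"],1]); o=-c["R"].T@c["t"]
    return o+d*(z-o[2])/d[2]
def blobs(c,box):
    x0,y0,x1,y1=box; f=c["frame"][y0:y1,x0:x1]
    k=8; f=cv2.resize(f,None,fx=k,fy=k,interpolation=cv2.INTER_CUBIC)
    hsv=cv2.cvtColor(f,cv2.COLOR_RGB2HSV)
    out=[]
    for name,lo,hi in [("red",172,180),("red0",0,5),("orange",5,18),("yellow",20,32),("green",45,75),("blue",105,124),("violet",126,150)]:
        m=cv2.inRange(hsv,(lo,110,60),(hi,255,255))
        n,l,s,ce=cv2.connectedComponentsWithStats(m)
        for i in range(1,n):
            if s[i,4]>60: out.append((name,((ce[i]+.5)/k-.5+[x0,y0]).round(2),round(s[i,4]/k/k,1)))
    return out
E
python3 - <<'E'
from h import *
for n,b in(("top",(225,165,310,245)),("scene",(195,150,320,245))):
    c=pickle.load(open(n+"0.pkl","rb"))
    print(n)
    for o in blobs(c,b): print(*o)
E
```

```text
top
red0 [258.94 201.62] 6.4
orange [279.56 207.21] 25.5
orange [274.43 222.91] 7.3
yellow [262.85 200.75] 6.1
green [266.08 199.83] 4.3
green [279.06 221.88] 5.0
green [248.92 228.78] 29.7
blue [269.92 199.04] 5.9
blue [239.3 216.2] 20.3
violet [273.58 198.23] 3.6
scene
red [298.69 159.62] 1.6
red [307.79 162.46] 8.8
red [297.31 160.18] 1.0
red [287.45 166.03] 8.3
red [288.61 163.08] 1.0
red [297.83 167.55] 8.3
red0 [297.6  158.65] 1.3
red0 [309.29 159.87] 1.5
red0 [265.95 191.77] 7.4
red0 [245.3  200.11] 2.0
orange [275.61 171.68] 24.0
orange [235.01 184.38] 6.9
orange [238.37 187.82] 6.6
orange [239.32 193.47] 88.4
yellow [262.45 194.06] 9.4
green [305.8  159.34] 1.1
green [297.77 169.87] 133.5
green [258.04 166.3 ] 31.4
green [305.38 172.2 ] 1.8
green [230.68 187.27] 6.7
green [259.05 196.37] 6.5
green [258.73 212.57] 255.4
blue [275.69 165.4 ] 37.5
blue [255.59 198.72] 7.9
violet [252.05 201.02] 6.0
```

```bash
cat > fit.py <<'E'
from h import *
T=pickle.load(open("top0.pkl","rb"));S=pickle.load(open("scene0.pkl","rb"))
dy=np.array([23,7,-9,-25,-41])/1e3
tp=np.array([[258.94,201.62],[262.85,200.75],[266.08,199.83],[269.92,199.04],[273.58,198.23],[248.92,228.78],[279.56,207.21]])
sp=np.array([[265.95,191.77],[262.45,194.06],[259.05,196.37],[255.59,198.72],[252.05,201.02],[258.04,166.3],[239.32,193.47]])
def W(p,M): 
    c,s=np.cos(p[2]),np.sin(p[2]); M=np.asarray(M,float)
    return np.stack([p[0]+c*M[:,0]-s*M[:,1],p[1]+s*M[:,0]+c*M[:,1],M[:,2]],1)
def pts(p,lz):
    return W(p,np.vstack([np.c_[np.full(5,p[3]),dy,np.full(5,.06)],[[-.083,.09,p[4]]],[[-.025,-.055,lz]]]))
def f(p,who="both"):
    o=[]
    if who!="scene":o.append(proj(T,pts(p,.093))-tp)
    if who!="top":o.append(proj(S,pts(p,.081))-sp)
    o=np.vstack(o); return np.r_[o.ravel(),(p[4]-.068)*300]
if __name__=="__main__":
  for who in("both","top","scene"):
    q=least_squares(f,[.6,-.02,.2,.01,.068],args=(who,));print(who,q.x.round(4),np.sqrt(np.mean(q.fun**2)).round(3))
    if who=="both":
        p=q.x;print(q.fun[:-1].reshape(-1,2).round(2)); np.save("pose.npy",p)
        for c,n in((T,"top"),(S,"scene")):
            k=5;x0,y0=(190,150) if n=="top" else (170,135)
            im=cv2.resize(c["frame"][y0:y0+115,x0:x0+158,::-1],None,fx=k,fy=k,interpolation=cv2.INTER_CUBIC)
            for M in([[-.12,-.15,.06],[-.12,.15,.06],[.055,.15,.06],[.055,-.15,.06]],[[-.12,-.15,0],[-.12,.15,0],[.12,.15,0],[.12,-.15,0]],[[-.045,-.061,.093],[-.045,-.049,.093],[-.005,-.049,.093],[-.005,-.061,.093]],[[-.025,-.055,.06],[-.025,.023,.06]]):
                u=proj(c,W(p,M)); u=((u-[x0,y0]+.5)*k-.5).round().astype(int)
                cv2.polylines(im,[u],True,(255,0,255),1)
            cv2.imwrite(f"pics/fit_{n}.png",im)
E
python3 fit.py
```

```text
both [ 0.5703 -0.0034  0.2298  0.0188  0.0714] 0.443
[[-0.03 -0.15]
 [-0.29 -0.14]
 [ 0.14 -0.08]
 [-0.05 -0.16]
 [-0.06 -0.21]
 [ 0.05 -0.26]
 [ 0.03 -0.26]
 [-0.24 -0.15]
 [-0.08 -0.17]
 [-0.05 -0.18]
 [-0.02 -0.2 ]
 [ 0.06 -0.14]
 [-0.33  1.35]
 [-0.03 -1.46]]
top [ 0.5692 -0.0036  0.2268  0.0193  0.068 ] 0.087
scene [ 0.5717 -0.0036  0.2328  0.0181  0.0718] 0.579
```

```bash
ls pics
```

```text
fit_scene.png
fit_top.png
scene0.png
scenez0.png
top0.png
topz0.png
```

View pics/fit_top.png

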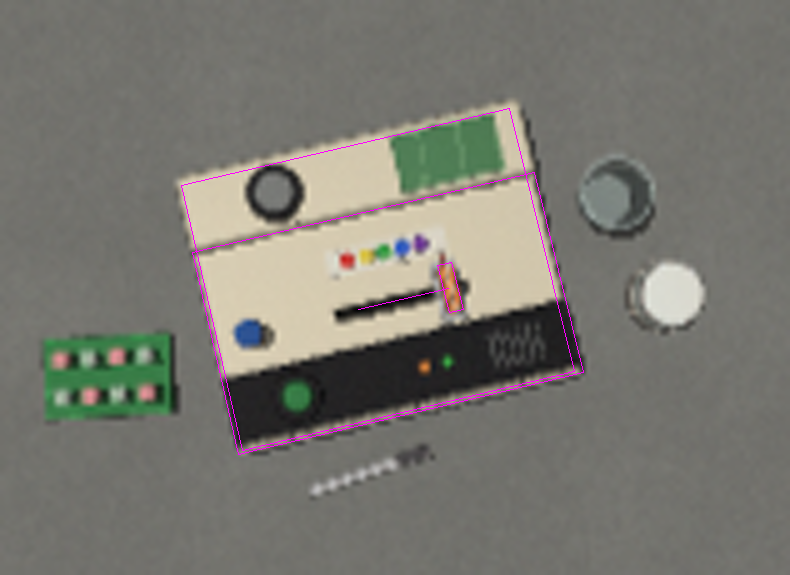

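View pics/fit_scene.png

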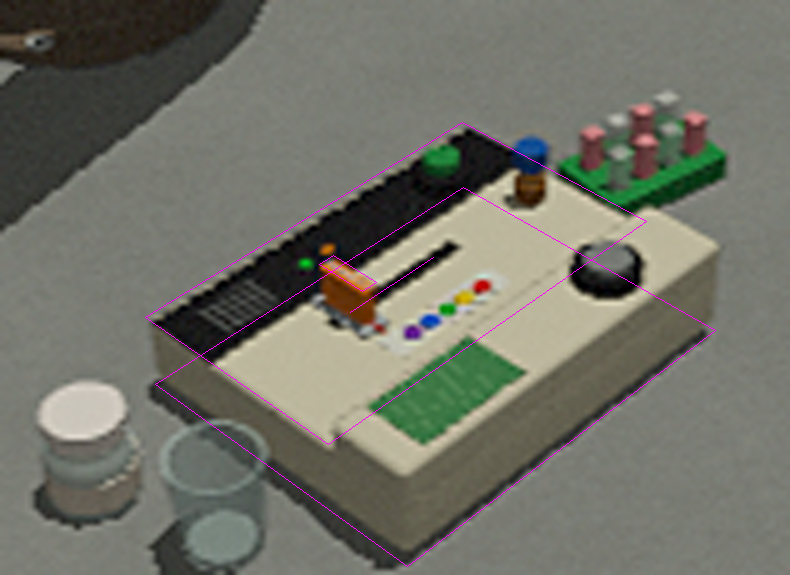

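```bash
python3 - <<'E'
from fit import *
from station import r
p=np.load("pose.npy").copy(); p[:3]=[.5700,-.0034,.2290]
s=r.read_state();e=s["eef_pos"]
L=W(p,[[-.025,-.055-.006-.0095-.020,.089],[-.083,.09,.1],[.0,.0,0]])
print(L, L-e); R=s["tcp_rot"]; print(np.degrees(np.arctan2(R[1,1],R[0,1])),np.degrees(p[2]))
# depth heights (both cams) on key, deck, knob
for c,n in((T,"top"),(S,"scene")):
    for nm,M in(("deck",[0,-.1,.06]),("key",[-.083,.09,.0714]),("hous",[-.083,.108,.065]),("hous2",[-.083,.072,.065]),("panel",[-.083,.05,.06]),("knob",[.09,.07,.1])):
        u=proj(c,W(p,[M]))[0].round().astype(int); d=c["depth"][u[1],u[0]]
        X=c["R"].T@(d*np.array([(u[0]-c["cx"])/c["fx"],(u[1]-c["cy"])/c["fy"],1])-c["t"]); print(n,nm,X.round(4))
E
```

```text
[[ 0.56619649 -0.09721249  0.089     ]
 [ 0.46873647  0.06540914  0.1       ]
 [ 0.57       -0.0034      0.        ]] [[ 0.26203302  0.50491414 -0.15371988]
 [ 0.16457299  0.66753577 -0.14271988]
 [ 0.26583652  0.59872663 -0.24271988]]
116.79806134000776 13.120733508495853
top deck [0.4977 0.0282 1.585 ]
top key [0.467  0.0651 0.0763]
top hous [0.4627 0.0821 0.0694]
top hous2 [0.471  0.0484 0.0683]
top panel [0.4792 0.0273 0.051 ]
top knob [0.6423 0.0855 0.0918]
scene deck [ 0.593  -0.1001  0.0602]
scene key [0.4765 0.0618 0.076 ]
scene hous [0.4809 0.0714 0.079 ]
scene hous2 [0.4738 0.0466 0.0676]
scene panel [0.4738 0.0298 0.0572]
scene knob [0.6382 0.0893 0.095 ]
```

Request:
carry_out --targets '[{"travel":[0.018,0.034,0],"delta_rot":[0,0,5],"jaw":1},{"travel":[0.035,0.067,0],"delta_rot":[0,0,10],"jaw":1},{"travel":[0.052,0.101,0],"delta_rot":[0,0,15],"jaw":1},{"travel":[0.07,0.135,0],"delta_rot":[0,0,20],"jaw":1},{"travel":[0.087,0.168,0],"delta_rot":[0,0,25],"jaw":1},{"travel":[0.105,0.202,0],"delta_rot":[0,0,30],"jaw":1},{"travel":[0.122,0.236,0],"delta_rot":[0,0,35],"jaw":1},{"travel":[0.14,0.269,0],"delta_rot":[0,0,41],"jaw":1},{"travel":[0.157,0.303,0],"delta_rot":[0,0,46],"jaw":1},{"travel":[0.175,0.337,0],"delta_rot":[0,0,51],"jaw":1},{"travel":[0.192,0.37,0],"delta_rot":[0,0,56],"jaw":1},{"travel":[0.21,0.404,0],"delta_rot":[0,0,61],"jaw":1},{"travel":[0.227,0.438,0],"delta_rot":[0,0,66],"jaw":1},{"travel":[0.245,0.471,0],"delta_rot":[0,0,71],"jaw":1},{"travel":[0.262,0.505,0],"delta_rot":[0,0,76.3],"jaw":1},{"travel":[0.262,0.505,0],"delta_rot":[0,0,76.3],"jaw":1},{"travel":[0.262,0.505,0],"delta_rot":[0,0,76.3],"jaw":1},{"travel":[0.262,0.505,0],"delta_rot":[0,0,76.3],"jaw":1}]' --force 10

```text
clock: 1.6
eef_pos: [0.5658, -0.0969, 0.2422]
tcp_rot: [[0.227, -0.974, -0.003], [-0.974, -0.227, -0.001], [-0.0, 0.003, -1.0]]
wrist_force: [0.4, -0.9, -0.0]
width: 0.0006
```

Request:
carry_out --targets '[{"travel":[0,0,-0.03],"delta_rot":[0,0,0],"jaw":1},{"travel":[0,0,-0.06],"delta_rot":[0,0,0],"jaw":1},{"travel":[0,0,-0.09],"delta_rot":[0,0,0],"jaw":1},{"travel":[0,0,-0.115],"delta_rot":[0,0,0],"jaw":1},{"travel":[0,0,-0.13],"delta_rot":[0,0,0],"jaw":1},{"travel":[0,0,-0.13],"delta_rot":[0,0,0],"jaw":1},{"travel":[0,0,-0.13],"delta_rot":[0,0,0],"jaw":1},{"travel":[0,0,-0.13],"delta_rot":[0,0,0],"jaw":1}]'

```text
clock: 2.27
eef_pos: [0.5664, -0.0977, 0.1135]
tcp_rot: [[0.226, -0.974, -0.001], [-0.974, -0.226, -0.001], [0.0, 0.001, -1.0]]
wrist_force: [0.3, 0.3, 0.8]
width: 0.0004
```

```bash
cat > look.py <<'E'
import sys,cv2,pickle
from station import r
c=r.capture("scene");n=sys.argv[1];pickle.dump(c,open(n+".pkl","wb"))
cv2.imwrite(f"pics/{n}.png",cv2.resize(c["frame"][120:240,170:330,::-1],None,fx=5,fy=5,interpolation=cv2.INTER_CUBIC))
s=r.read_state();print(s["clock"],s["eef_pos"].round(4),s["wrist_force"].round(2))
E
python3 look.py s1
```

```text
2.3167 [ 0.5667 -0.0975  0.1138] [-0.3   0.33 -0.53]
```

View pics/s1.png

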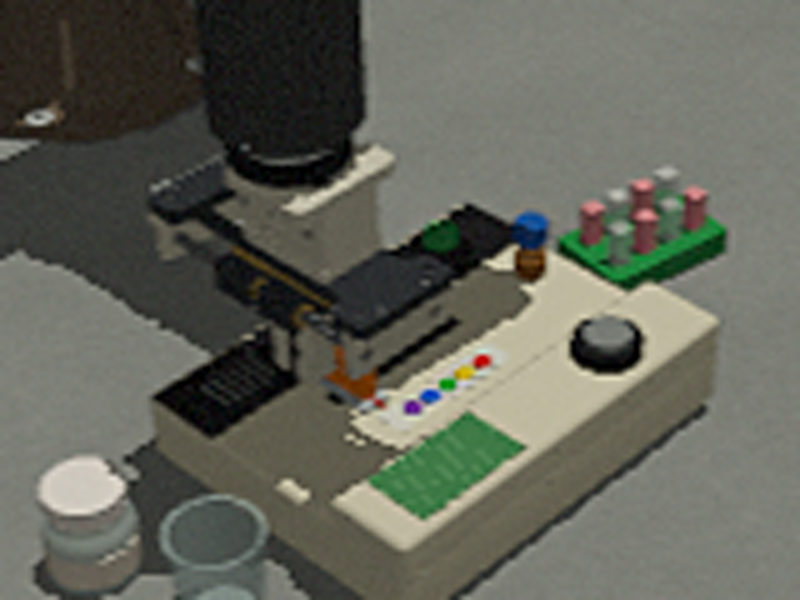

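Request:
carry_out --targets '[{"travel":[0,0,-0.012],"delta_rot":[0,0,0],"jaw":1},{"travel":[0,0,-0.02],"delta_rot":[0,0,0],"jaw":1},{"travel":[0,0,-0.025],"delta_rot":[0,0,0],"jaw":1},{"travel":[0,0,-0.025],"delta_rot":[0,0,0],"jaw":1},{"travel":[-0.001,0.004,-0.025],"delta_rot":[0,0,0],"jaw":1},{"travel":[-0.002,0.008,-0.025],"delta_rot":[0,0,0],"jaw":1},{"travel":[-0.0028,0.012,-0.025],"delta_rot":[0,0,0],"jaw":1},{"travel":[-0.0028,0.012,-0.025],"delta_rot":[0,0,0],"jaw":1},{"travel":[-0.0028,0.012,-0.025],"delta_rot":[0,0,0],"jaw":1}]'

```text
clock: 3.07
eef_pos: [0.564, -0.085, 0.0892]
tcp_rot: [[0.227, -0.974, 0.0], [-0.974, -0.227, -0.0], [0.001, -0.0, -1.0]]
wrist_force: [0.2, -0.5, -0.2]
width: 0.0005
```

```bash
cat > st.py <<'E'
from station import r
import numpy as np
s=r.read_state();e=s["eef_pos"];a=.229;d=e-[.57,-.0034,0]
x=d[0]*np.cos(a)+d[1]*np.sin(a);y=-d[0]*np.sin(a)+d[1]*np.cos(a);F=s["wrist_force"]
print("t",s["clock"],"eef",e.round(4),"meter xy mm",round(x*1e3,1),round(y*1e3,1),"s",round(y*1e3+70.5,1),"Fy",round(-F[0]*np.sin(a)+F[1]*np.cos(a),2),"Fx",round(F[0]*np.cos(a)+F[1]*np.sin(a),2),"Fz",F[2].round(2))
E
python3 st.py
```

```text
t 3.0667 eef [ 0.564  -0.085   0.0892] meter xy mm -24.4 -78.1 s -7.6 Fy -0.55 Fx 0.12 Fz -0.2
```

Request:
carry_out --targets '[{"travel":[-0.0007,0.003,0],"delta_rot":[0,0,0],"jaw":1},{"travel":[-0.0014,0.006,0],"delta_rot":[0,0,0],"jaw":1},{"travel":[-0.0014,0.006,0],"delta_rot":[0,0,0],"jaw":1},{"travel":[-0.0014,0.006,0],"delta_rot":[0,0,0],"jaw":1}]'

```text
clock: 3.4
eef_pos: [0.5628, -0.0791, 0.0894]
tcp_rot: [[0.227, -0.974, 0.001], [-0.974, -0.227, -0.001], [0.001, -0.001, -1.0]]
wrist_force: [0.7, -2.6, 0.6]
width: 0.0003
```

```bash
python3 st.py
```

```text
t 3.4 eef [ 0.5628 -0.0791  0.0894] meter xy mm -24.2 -72.1 s -1.6 Fy -2.69 Fx 0.07 Fz 0.62
```

Request:
carry_out --targets '[{"travel":[-0.0002,0.001,0],"delta_rot":[0,0,0],"jaw":1},{"travel":[-0.0005,0.002,0],"delta_rot":[0,0,0],"jaw":1},{"travel":[-0.0005,0.002,0],"delta_rot":[0,0,0],"jaw":1}]'

```text
clock: 3.65
eef_pos: [0.5624, -0.0773, 0.0894]
tcp_rot: [[0.227, -0.974, 0.001], [-0.974, -0.227, -0.001], [0.001, -0.001, -1.0]]
wrist_force: [1.5, -2.9, 0.3]
width: 0.0005
```

```bash
python3 st.py
```

```text
t 3.65 eef [ 0.5624 -0.0773  0.0894] meter xy mm -24.2 -70.3 s 0.2 Fy -3.15 Fx 0.82 Fz 0.34
```

Request:
carry_out --targets '[{"travel":[-0.0002,0.001,0],"delta_rot":[0,0,0],"jaw":1},{"travel":[-0.0005,0.002,0],"delta_rot":[0,0,0],"jaw":1},{"travel":[-0.0005,0.002,0],"delta_rot":[0,0,0],"jaw":1}]'

```text
clock: 3.9
eef_pos: [0.5619, -0.0751, 0.0894]
tcp_rot: [[0.227, -0.974, 0.001], [-0.974, -0.227, -0.001], [0.001, -0.001, -1.0]]
wrist_force: [0.8, -3.2, 0.0]
width: 0.0007
```

```bash
python3 st.py
```

```text
t 3.9 eef [ 0.5619 -0.0751  0.0894] meter xy mm -24.2 -68.0 s 2.5 Fy -3.26 Fx 0.05 Fz 0.03
```

Request:
carry_out --targets '[{"travel":[-0.0002,0.001,0],"delta_rot":[0,0,0],"jaw":1},{"travel":[-0.0002,0.001,0],"delta_rot":[0,0,0],"jaw":1}]'

```text
clock: 4.07
eef_pos: [0.5614, -0.0736, 0.0893]
tcp_rot: [[0.227, -0.974, 0.001], [-0.974, -0.227, -0.0], [0.0, -0.0, -1.0]]
wrist_force: [0.9, 0.1, 1.0]
width: 0.0005
```

```bash
python3 st.py
```

```text
t 4.0667 eef [ 0.5614 -0.0736  0.0893] meter xy mm -24.3 -66.4 s 4.1 Fy -0.09 Fx 0.86 Fz 1.04
```

Request:
carry_out --targets '[{"travel":[-0.0002,0.001,0],"delta_rot":[0,0,0],"jaw":1},{"travel":[-0.0002,0.001,0],"delta_rot":[0,0,0],"jaw":1}]'

```text
clock: 4.23
eef_pos: [0.561, -0.0721, 0.0892]
tcp_rot: [[0.227, -0.974, 0.0], [-0.974, -0.227, 0.0], [0.0, -0.0, -1.0]]
wrist_force: [1.2, 0.1, 0.8]
width: 0.0002
```

```bash
python3 st.py; python3 look.py s2
```

```text
t 4.2333 eef [ 0.561  -0.0721  0.0892] meter xy mm -24.3 -64.9 s 5.6 Fy -0.22 Fx 1.21 Fz 0.84
4.2833 [ 0.5611 -0.0722  0.0892] [ 0.48 -0.39  0.35]
```

View pics/s2.png

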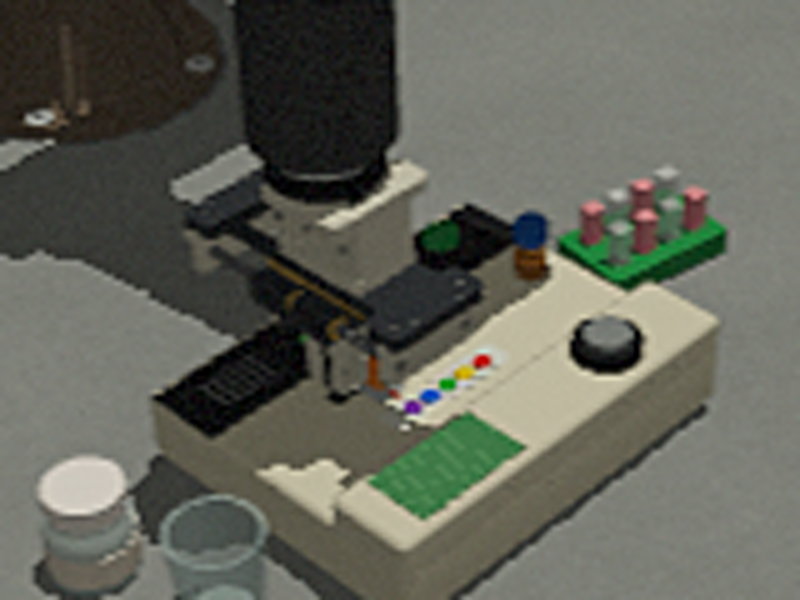

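The first click came at s≈3.3, so lever travel is about s+2.7. The picture shows the pointer (395,394) beside the violet dot. I'll go on to the second click.

Request:
carry_out --targets '[{"travel":[-0.0005,0.002,0],"delta_rot":[0,0,0],"jaw":1},{"travel":[-0.0009,0.004,0],"delta_rot":[0,0,0],"jaw":1},{"travel":[-0.0014,0.006,0],"delta_rot":[0,0,0],"jaw":1},{"travel":[-0.0018,0.008,0],"delta_rot":[0,0,0],"jaw":1},{"travel":[-0.0023,0.01,0],"delta_rot":[0,0,0],"jaw":1},{"travel":[-0.0023,0.01,0],"delta_rot":[0,0,0],"jaw":1}]'

```text
clock: 4.78
eef_pos: [0.5588, -0.0623, 0.0892]
tcp_rot: [[0.227, -0.974, 0.001], [-0.974, -0.227, -0.0], [0.001, -0.0, -1.0]]
wrist_force: [0.5, -2.6, -1.0]
width: 0.0004
```

```bash
python3 st.py
```

```text
t 4.7833 eef [ 0.5588 -0.0623  0.0892] meter xy mm -24.3 -54.8 s 15.7 Fy -2.68 Fx -0.08 Fz -0.98
```

Request:
carry_out --targets '[{"travel":[-0.0002,0.001,0],"delta_rot":[0,0,0],"jaw":1},{"travel":[-0.0002,0.001,0],"delta_rot":[0,0,0],"jaw":1}]'

```text
clock: 4.95
eef_pos: [0.5586, -0.0614, 0.0892]
tcp_rot: [[0.227, -0.974, 0.0], [-0.974, -0.227, -0.001], [0.001, -0.0, -1.0]]
wrist_force: [0.7, -3.2, -1.7]
width: 0.0006
```

```bash
python3 st.py
```

```text
t 4.95 eef [ 0.5586 -0.0614  0.0892] meter xy mm -24.3 -53.9 s 16.6 Fy -3.27 Fx -0.02 Fz -1.66
```

Request:
carry_out --targets '[{"travel":[-0.0002,0.001,0],"delta_rot":[0,0,0],"jaw":1},{"travel":[-0.0002,0.001,0],"delta_rot":[0,0,0],"jaw":1}]'

```text
clock: 5.12
eef_pos: [0.5583, -0.0603, 0.0892]
tcp_rot: [[0.227, -0.974, 0.0], [-0.974, -0.227, -0.001], [0.001, -0.0, -1.0]]
wrist_force: [1.3, -3.5, -0.1]
width: 0.0003
```

```bash
python3 st.py
```

```text
t 5.1167 eef [ 0.5583 -0.0603  0.0892] meter xy mm -24.3 -52.8 s 17.7 Fy -3.75 Fx 0.5 Fz -0.14
```

Request:
carry_out --targets '[{"travel":[-0.0002,0.001,0],"delta_rot":[0,0,0],"jaw":1},{"travel":[-0.0002,0.001,0],"delta_rot":[0,0,0],"jaw":1}]'

```text
clock: 5.28
eef_pos: [0.558, -0.0591, 0.0892]
tcp_rot: [[0.227, -0.974, 0.0], [-0.974, -0.227, -0.0], [0.0, -0.0, -1.0]]
wrist_force: [0.4, -2.2, 0.3]
width: 0.0006
```

```bash
python3 st.py
```

```text
t 5.2833 eef [ 0.558  -0.0591  0.0892] meter xy mm -24.3 -51.5 s 19.0 Fy -2.22 Fx -0.08 Fz 0.34
```

Request:
carry_out --targets '[{"travel":[-0.0002,0.001,0],"delta_rot":[0,0,0],"jaw":1},{"travel":[-0.0002,0.001,0],"delta_rot":[0,0,0],"jaw":1}]'

```text
clock: 5.45
eef_pos: [0.5578, -0.0575, 0.0892]
tcp_rot: [[0.227, -0.974, 0.0], [-0.974, -0.227, 0.0], [-0.0, -0.0, -1.0]]
wrist_force: [-0.1, -0.7, -0.7]
width: 0.0006
```

```bash
python3 st.py; python3 look.py s3
```

```text
t 5.45 eef [ 0.5578 -0.0575  0.0892] meter xy mm -24.2 -49.9 s 20.6 Fy -0.62 Fx -0.27 Fz -0.67
5.5 [ 0.5578 -0.0576  0.0892] [ 0.18 -0.05 -0.34]
```

View pics/s3.png

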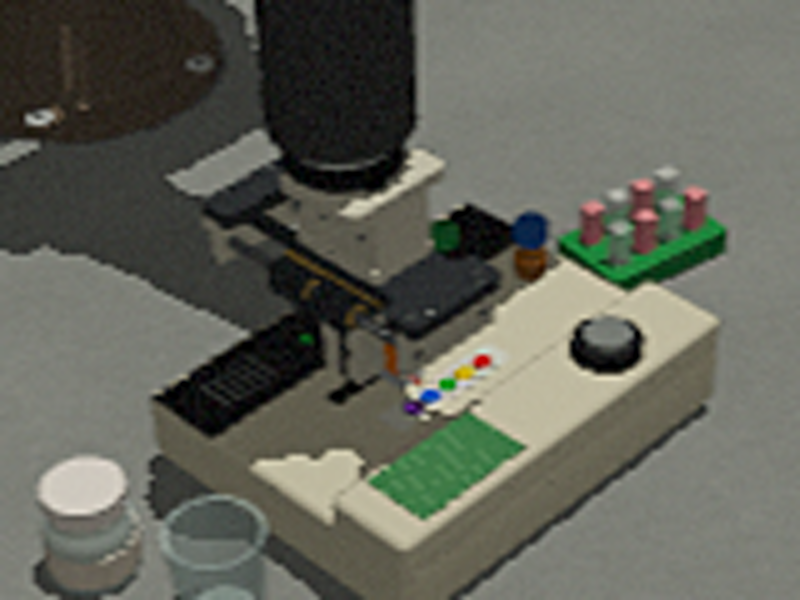

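The second click came at s≈19.5. The pointer (416,382) is now beside the blue dot. Next is the third click, expected at s≈35.5, and I'll stop right after it.

Request:
carry_out --targets '[{"travel":[-0.0005,0.002,0],"delta_rot":[0,0,0],"jaw":1},{"travel":[-0.0009,0.004,0],"delta_rot":[0,0,0],"jaw":1},{"travel":[-0.0014,0.006,0],"delta_rot":[0,0,0],"jaw":1},{"travel":[-0.0018,0.008,0],"delta_rot":[0,0,0],"jaw":1},{"travel":[-0.0025,0.0105,0],"delta_rot":[0,0,0],"jaw":1},{"travel":[-0.0025,0.0105,0],"delta_rot":[0,0,0],"jaw":1}]'

```text
clock: 6.0
eef_pos: [0.5554, -0.047, 0.0893]
tcp_rot: [[0.227, -0.974, 0.001], [-0.974, -0.227, -0.0], [0.0, -0.001, -1.0]]
wrist_force: [1.3, -2.9, -0.8]
width: 0.0006
```

```bash
python3 st.py
```

```text
t 6.0 eef [ 0.5554 -0.047   0.0893] meter xy mm -24.1 -39.1 s 31.4 Fy -3.11 Fx 0.58 Fz -0.76
```

Request:
carry_out --targets '[{"travel":[-0.0002,0.001,0],"delta_rot":[0,0,0],"jaw":1},{"travel":[-0.0002,0.001,0],"delta_rot":[0,0,0],"jaw":1}]'

```text
clock: 6.17
eef_pos: [0.5552, -0.0461, 0.0893]
tcp_rot: [[0.227, -0.974, 0.001], [-0.974, -0.227, -0.0], [0.001, -0.001, -1.0]]
wrist_force: [1.0, -3.7, -0.9]
width: 0.0008
```

```bash
python3 st.py
```

```text
t 6.1667 eef [ 0.5552 -0.0461  0.0893] meter xy mm -24.1 -38.2 s 32.3 Fy -3.78 Fx 0.13 Fz -0.88
```

Request:
carry_out --targets '[{"travel":[-0.0002,0.001,0],"delta_rot":[0,0,0],"jaw":1},{"travel":[-0.0002,0.001,0],"delta_rot":[0,0,0],"jaw":1}]'

```text
clock: 6.33
eef_pos: [0.555, -0.0452, 0.0893]
tcp_rot: [[0.227, -0.974, 0.001], [-0.974, -0.227, -0.001], [0.001, -0.0, -1.0]]
wrist_force: [0.9, -3.2, -0.8]
width: 0.0005
```

```bash
python3 st.py
```

```text
t 6.3333 eef [ 0.555  -0.0452  0.0893] meter xy mm -24.1 -37.3 s 33.2 Fy -3.37 Fx 0.18 Fz -0.77
```

Request:
carry_out --targets '[{"travel":[-0.0002,0.001,0],"delta_rot":[0,0,0],"jaw":1},{"travel":[-0.0002,0.001,0],"delta_rot":[0,0,0],"jaw":1}]'

```text
clock: 6.5
eef_pos: [0.5547, -0.044, 0.0892]
tcp_rot: [[0.227, -0.974, 0.001], [-0.974, -0.227, -0.0], [0.001, -0.0, -1.0]]
wrist_force: [-0.1, -1.5, -0.6]
width: 0.0007
```

```bash
python3 st.py
```

```text
t 6.5 eef [ 0.5547 -0.044   0.0892] meter xy mm -24.1 -36.1 s 34.4 Fy -1.43 Fx -0.45 Fz -0.63
```

Request:
carry_out --targets '[{"travel":[-0.0002,0.001,0],"delta_rot":[0,0,0],"jaw":1},{"travel":[-0.0002,0.001,0],"delta_rot":[0,0,0],"jaw":1}]'

```text
clock: 6.67
eef_pos: [0.5544, -0.0425, 0.0893]
tcp_rot: [[0.227, -0.974, 0.001], [-0.974, -0.227, 0.0], [0.0, -0.001, -1.0]]
wrist_force: [-0.2, 0.4, -0.6]
width: 0.0004
```

```bash
python3 st.py; python3 look.py s4
```

```text
t 6.6667 eef [ 0.5544 -0.0425  0.0893] meter xy mm -24.1 -34.6 s 35.9 Fy 0.4 Fx -0.07 Fz -0.6
6.7167 [ 0.5544 -0.0425  0.0892] [-0.53  0.34  0.42]
```

View pics/s4.png

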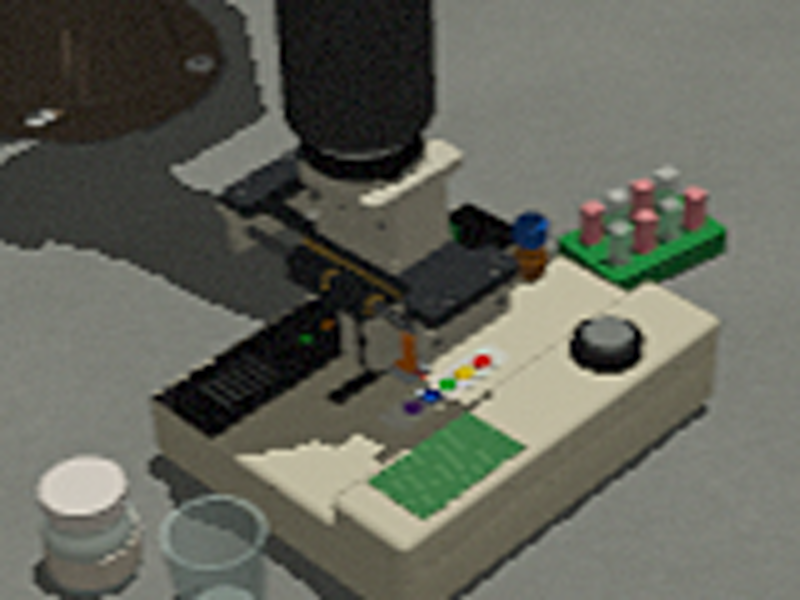

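The third click is done and the push has fallen to 0. I'll back off, lift and check.

Request:
carry_out --targets '[{"travel":[0.001,-0.005,0],"delta_rot":[0,0,0],"jaw":1},{"travel":[0.0023,-0.01,0],"delta_rot":[0,0,0],"jaw":1},{"travel":[0.0035,-0.015,0],"delta_rot":[0,0,0],"jaw":1},{"travel":[0.0035,-0.015,0.02],"delta_rot":[0,0,0],"jaw":1},{"travel":[0.0035,-0.015,0.05],"delta_rot":[0,0,0],"jaw":1},{"travel":[0.0035,-0.015,0.08],"delta_rot":[0,0,0],"jaw":1},{"travel":[0.0035,-0.015,0.1],"delta_rot":[0,0,0],"jaw":1},{"travel":[-0.02,0.015,0.1],"delta_rot":[0,0,0],"jaw":1},{"travel":[-0.04,0.045,0.1],"delta_rot":[0,0,0],"jaw":1},{"travel":[-0.06,0.075,0.1],"delta_rot":[0,0,0],"jaw":1},{"travel":[-0.0857,0.1079,0.1],"delta_rot":[0,0,0],"jaw":1},{"travel":[-0.0857,0.1079,0.1],"delta_rot":[0,0,0],"jaw":1},{"travel":[-0.0857,0.1079,0.1],"delta_rot":[0,0,0],"jaw":1}]'

```text
clock: 7.8
eef_pos: [0.468, 0.0668, 0.1898]
tcp_rot: [[0.231, -0.973, 0.002], [-0.973, -0.231, 0.001], [-0.0, -0.002, -1.0]]
wrist_force: [0.1, -0.0, 0.3]
width: 0.0001
```

```bash
python3 st.py; python3 look.py s5; python3 - <<'E'
from h import *
c=pickle.load(open("s5.pkl","rb"))
for o in blobs(c,(235,180,275,215)): print(*o)
E
```

```text
t 7.8 eef [0.468  0.0668 0.1898] meter xy mm -83.4 91.5 s 162.0 Fy -0.03 Fx 0.09 Fz 0.26
7.85 [0.4687 0.0659 0.1897] [ 0.71 -0.44 -0.21]
red0 [265.97 191.74] 7.2
red0 [254.91 193.27] 2.8
orange [249.31 186.5 ] 96.9
orange [235.39 184.7 ] 3.7
orange [256.05 194.02] 1.0
yellow [262.45 194.06] 9.5
green [259.05 196.37] 6.5
green [261.27 209.78] 165.1
blue [255.58 198.73] 7.8
violet [252.04 201.03] 6.0
```

View pics/s5.png

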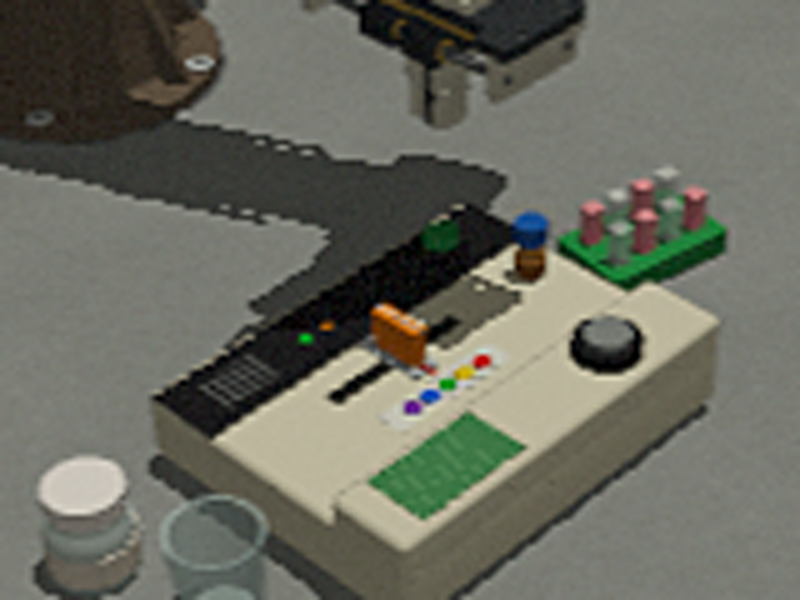

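The lever blob moved (10,-7) px, which is 46 mm, and the pointer (254.9,193.3) sits at the green dot. The key is still up. The vial would be under the wide gripper body here, so before pressing I'll turn the tool to swing the body away from it.

Request:
carry_out --targets '[{"travel":[0,-0.0005,0],"delta_rot":[0,0,-7],"jaw":1},{"travel":[0,-0.0005,0],"delta_rot":[0,0,-14],"jaw":1},{"travel":[0,-0.0005,0],"delta_rot":[0,0,-21],"jaw":1},{"travel":[0,-0.0005,0],"delta_rot":[0,0,-28],"jaw":1},{"travel":[0,-0.0005,0],"delta_rot":[0,0,-35],"jaw":1},{"travel":[0,-0.0005,0],"delta_rot":[0,0,-42],"jaw":1},{"travel":[0,-0.0005,0],"delta_rot":[0,0,-49],"jaw":1},{"travel":[0,-0.0005,0],"delta_rot":[0,0,-56],"jaw":1},{"travel":[0,-0.0005,0],"delta_rot":[0,0,-63],"jaw":1},{"travel":[0,-0.0005,0],"delta_rot":[0,0,-66],"jaw":1},{"travel":[0,-0.0005,-0.03],"delta_rot":[0,0,-66],"jaw":1},{"travel":[0,-0.0005,-0.06],"delta_rot":[0,0,-66],"jaw":1},{"travel":[0,-0.0005,-0.08],"delta_rot":[0,0,-66],"jaw":1},{"travel":[0,-0.0005,-0.08],"delta_rot":[0,0,-66],"jaw":1},{"travel":[0,-0.0005,-0.08],"delta_rot":[0,0,-66],"jaw":1}]'

```text
clock: 9.1
eef_pos: [0.4689, 0.064, 0.1091]
tcp_rot: [[-0.797, -0.604, -0.001], [-0.604, 0.797, -0.003], [0.003, -0.002, -1.0]]
wrist_force: [1.2, 0.4, 0.4]
width: 0.0004
```

```bash
python3 st.py; python3 look.py s6
```

```text
t 9.1 eef [0.4689 0.064  0.1091] meter xy mm -83.2 88.6 s 159.1 Fy 0.08 Fx 1.28 Fz 0.42
9.15 [0.4696 0.0646 0.1102] [0.11 0.23 0.13]
```

View pics/s6.png

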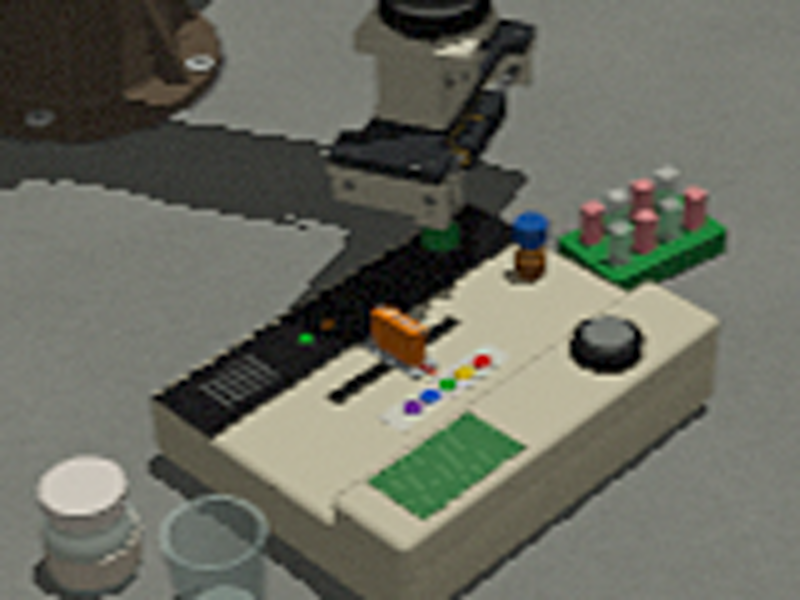

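Request:
carry_out --targets '[{"travel":[0,0.0005,-0.006],"delta_rot":[0,0,0],"jaw":1},{"travel":[0,0.0005,-0.012],"delta_rot":[0,0,0],"jaw":1},{"travel":[0,0.0005,-0.012],"delta_rot":[0,0,0],"jaw":1},{"travel":[0,0.0005,-0.012],"delta_rot":[0,0,0],"jaw":1}]'

```text
clock: 9.48
eef_pos: [0.4702, 0.0653, 0.0987]
tcp_rot: [[-0.796, -0.605, 0.002], [-0.605, 0.796, -0.001], [-0.001, -0.002, -1.0]]
wrist_force: [1.2, -0.6, 1.1]
width: 0.0007
```

```bash
python3 st.py
```

```text
t 9.4833 eef [0.4702 0.0653 0.0987] meter xy mm -81.6 89.6 s 160.1 Fy -0.87 Fx 1.07 Fz 1.14
```

Request:
carry_out --targets '[{"travel":[0,0,-0.0015],"delta_rot":[0,0,0],"jaw":1},{"travel":[0,0,-0.003],"delta_rot":[0,0,0],"jaw":1},{"travel":[0,0,-0.003],"delta_rot":[0,0,0],"jaw":1}]'

```text
clock: 9.73
eef_pos: [0.4703, 0.0654, 0.0958]
tcp_rot: [[-0.796, -0.605, 0.002], [-0.605, 0.796, -0.001], [-0.001, -0.003, -1.0]]
wrist_force: [-0.4, -1.3, 3.8]
width: 0.0006
```

```bash
python3 st.py
```

```text
t 9.7333 eef [0.4703 0.0654 0.0958] meter xy mm -81.5 89.6 s 160.1 Fy -1.2 Fx -0.65 Fz 3.78
```

Request:
carry_out --targets '[{"travel":[0,0,-0.001],"delta_rot":[0,0,0],"jaw":1},{"travel":[0,0,-0.002],"delta_rot":[0,0,0],"jaw":1},{"travel":[0,0,-0.002],"delta_rot":[0,0,0],"jaw":1}]'

```text
clock: 9.98
eef_pos: [0.4703, 0.0654, 0.0938]
tcp_rot: [[-0.796, -0.605, 0.002], [-0.605, 0.796, -0.001], [-0.001, -0.003, -1.0]]
wrist_force: [-0.5, -0.1, 3.3]
width: 0.0006
```

```bash
python3 st.py
```

```text
t 9.9833 eef [0.4703 0.0654 0.0938] meter xy mm -81.5 89.6 s 160.1 Fy 0.04 Fx -0.55 Fz 3.3
```

Request:
carry_out --targets '[{"travel":[0,0,-0.001],"delta_rot":[0,0,0],"jaw":1},{"travel":[0,0,-0.002],"delta_rot":[0,0,0],"jaw":1},{"travel":[0,0,-0.002],"delta_rot":[0,0,0],"jaw":1}]'

```text
clock: 10.23
eef_pos: [0.4704, 0.0654, 0.0934]
tcp_rot: [[-0.796, -0.606, 0.003], [-0.606, 0.796, -0.002], [-0.001, -0.003, -1.0]]
wrist_force: [-7.0, -1.5, 24.0]
width: 0.0005
```

```bash
python3 st.py
```

```text
t 10.2333 eef [0.4704 0.0654 0.0934] meter xy mm -81.4 89.6 s 160.1 Fy 0.18 Fx -7.18 Fz 24.01
```

Request:
carry_out --targets '[{"travel":[0,0,0.001],"delta_rot":[0,0,0],"jaw":1},{"travel":[0,0,0.0005],"delta_rot":[0,0,0],"jaw":1}]'

```text
clock: 10.4
eef_pos: [0.4704, 0.0654, 0.0945]
tcp_rot: [[-0.796, -0.606, 0.003], [-0.606, 0.796, -0.001], [-0.002, -0.003, -1.0]]
wrist_force: [-0.7, -0.9, 3.1]
width: 0.0004
```

```bash
python3 st.py; python3 - <<'E'
from station import r
import cv2
c=r.capture("scene")
a=c["frame"][150:185,235:285,::-1];b=cv2.imread("pics/scene0.png")[150:185,235:285]
cv2.imwrite("pics/key.png",cv2.resize(cv2.hconcat([b,a]),None,fx=8,fy=8,interpolation=cv2.INTER_CUBIC))
E
python3 st.py
```

```text
t 10.4 eef [0.4704 0.0654 0.0945] meter xy mm -81.4 89.6 s 160.1 Fy -0.69 Fx -0.9 Fz 3.1
t 10.45 eef [0.4704 0.0654 0.0941] meter xy mm -81.4 89.6 s 160.1 Fy -0.03 Fx -0.3 Fz 3.92
```

View pics/key.png

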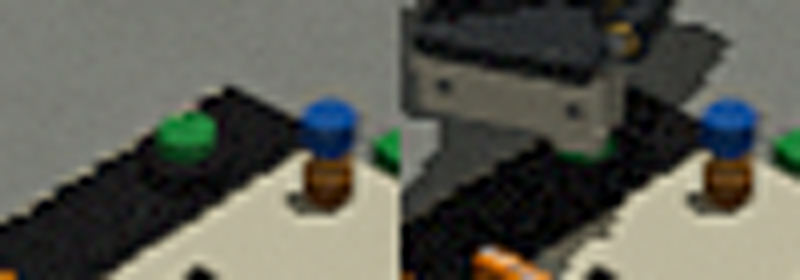

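Request:
carry_out --targets '[{"travel":[0,0,0.0015],"delta_rot":[0,0,0],"jaw":1},{"travel":[0,0,0.002],"delta_rot":[0,0,0],"jaw":1}]'

```text
clock: 10.62
eef_pos: [0.4704, 0.0654, 0.0962]
tcp_rot: [[-0.796, -0.606, 0.003], [-0.606, 0.796, -0.002], [-0.002, -0.003, -1.0]]
wrist_force: [-0.7, 0.2, 2.7]
width: 0.0004
```

```bash
cat > fz.py <<'E'
from station import r
import numpy as np
v=[]
for i in range(6):
    s=r.read_state(); v.append((s["clock"],s["wrist_force"][2],s["eef_pos"][2])); r.capture("top")
v=np.array(v);print(v[-1,0],v[:,1].round(2),v[:,1].mean().round(2),v[:,2].mean().round(4))
E
python3 fz.py
```

```text
10.8667 [2.74 3.22 3.79 2.02 2.57 2.9 ] 2.87 0.0961
```

Request:
carry_out --targets '[{"travel":[0,0,0.001],"delta_rot":[0,0,0],"jaw":1},{"travel":[0,0,0.001],"delta_rot":[0,0,0],"jaw":1}]'

```text
clock: 11.08
eef_pos: [0.4704, 0.0654, 0.097]
tcp_rot: [[-0.796, -0.606, 0.003], [-0.606, 0.796, -0.002], [-0.001, -0.003, -1.0]]
wrist_force: [-0.7, -0.6, 2.5]
width: 0.0007
```

```bash
python3 fz.py
```

```text
11.3333 [2.49 2.51 2.35 2.91 2.34 2.66] 2.54 0.097
```

Request:
carry_out --targets '[{"travel":[0,0,0.001],"delta_rot":[0,0,0],"jaw":1},{"travel":[0,0,0.001],"delta_rot":[0,0,0],"jaw":1}]'

```text
clock: 11.55
eef_pos: [0.4704, 0.0654, 0.098]
tcp_rot: [[-0.796, -0.606, 0.003], [-0.606, 0.796, -0.002], [-0.002, -0.003, -1.0]]
wrist_force: [-0.2, -1.4, 2.3]
width: 0.0006
```

```bash
python3 fz.py
```

```text
11.8 [2.28 1.8  1.24 1.76 1.63 1.55] 1.71 0.098
```

Request:
carry_out --targets '[{"travel":[0,0,0.001],"delta_rot":[0,0,0],"jaw":1},{"travel":[0,0,0.001],"delta_rot":[0,0,0],"jaw":1}]'

```text
clock: 12.02
eef_pos: [0.4704, 0.0654, 0.099]
tcp_rot: [[-0.796, -0.606, 0.003], [-0.606, 0.796, -0.002], [-0.002, -0.003, -1.0]]
wrist_force: [-0.0, -0.5, 2.0]
width: 0.0004
```

```bash
python3 fz.py
```

```text
12.2667 [1.98 1.08 0.79 0.74 1.22 1.57] 1.23 0.099
```

Request:
carry_out --targets '[{"travel":[0,0,0.001],"delta_rot":[0,0,0],"jaw":1},{"travel":[0,0,0.001],"delta_rot":[0,0,0],"jaw":1}]'

```text
clock: 12.48
eef_pos: [0.4704, 0.0655, 0.1]
tcp_rot: [[-0.796, -0.606, 0.003], [-0.606, 0.796, -0.001], [-0.002, -0.003, -1.0]]
wrist_force: [0.9, 1.0, 0.7]
width: 0.0007
```

```bash
python3 fz.py
```

```text
12.7333 [ 0.65  0.24  0.84  0.31 -0.53 -0.19] 0.22 0.0999
```

While releasing, the force fell steadily from about 4 N at z=0.094 to 0 at about 0.0997. That is 6 mm of travel down to a hard stop, so it was a full press. Now I'll move clear.

Request:
carry_out --targets '[{"travel":[0,0,0.01],"delta_rot":[0,0,0],"jaw":1},{"travel":[0,0,0.03],"delta_rot":[0,0,0],"jaw":1},{"travel":[0,0,0.06],"delta_rot":[0,0,0],"jaw":1},{"travel":[0,0,0.09],"delta_rot":[0,0,0],"jaw":1},{"travel":[0,0,0.12],"delta_rot":[0,0,0],"jaw":1},{"travel":[0,-0.03,0.14],"delta_rot":[0,0,0],"jaw":1},{"travel":[0,-0.06,0.14],"delta_rot":[0,0,0],"jaw":1},{"travel":[0,-0.09,0.14],"delta_rot":[0,0,0],"jaw":1},{"travel":[0,-0.12,0.14],"delta_rot":[0,0,0],"jaw":1},{"travel":[0,-0.15,0.14],"delta_rot":[0,0,0],"jaw":1},{"travel":[0,-0.18,0.14],"delta_rot":[0,0,0],"jaw":1},{"travel":[0,-0.21,0.14],"delta_rot":[0,0,0],"jaw":1},{"travel":[0,-0.24,0.14],"delta_rot":[0,0,0],"jaw":1},{"travel":[0,-0.24,0.14],"delta_rot":[0,0,0],"jaw":1},{"travel":[0,-0.24,0.14],"delta_rot":[0,0,0],"jaw":1}]'

```text
clock: 14.03
eef_pos: [0.4698, -0.1759, 0.2394]
tcp_rot: [[-0.797, -0.603, 0.002], [-0.603, 0.797, -0.001], [-0.001, -0.002, -1.0]]
wrist_force: [0.7, 1.3, -0.0]
width: 0.0003
```

```bash
python3 look.py s7; python3 - <<'E'
from h import *
from station import r
c=pickle.load(open("s7.pkl","rb"))
for o in blobs(c,(195,150,320,245)): print(*o)
c=r.capture("top")
cv2.imwrite("pics/top7.png",cv2.resize(c["frame"][155:265,190:345,::-1],None,fx=5,fy=5,interpolation=cv2.INTER_CUBIC))
E
```

```text
14.0833 [ 0.47   -0.175   0.2396] [-0.22  1.06 -0.39]
red [297.85 158.17] 2.2
red [307.92 162.38] 10.0
red [298.18 160.38] 2.2
red [288.69 164.1 ] 1.8
red [287.44 166.32] 7.3
red [297.84 167.44] 8.4
red [299.39 164.97] 1.9
red0 [309.03 160.37] 2.5
red0 [265.96 191.77] 7.4
red0 [254.87 193.23] 2.4
orange [275.73 171.45] 21.7
orange [249.31 186.5 ] 96.9
orange [235.02 184.39] 7.0
orange [256.04 193.98] 1.2
yellow [262.46 194.07] 9.6
green [305.79 159.37] 1.1
green [297.95 169.86] 134.2
green [258.04 166.28] 31.4
green [230.66 187.26] 6.8
green [259.05 196.36] 6.4
green [258.77 212.56] 255.2
blue [275.76 165.35] 36.3
blue [255.59 198.72] 7.9
violet [252.06 201.03] 6.1
```

View pics/s7.png

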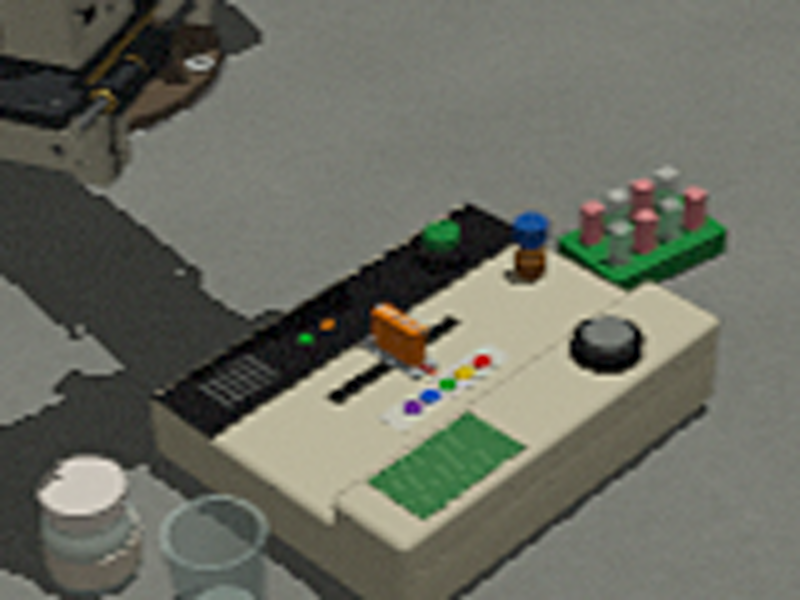

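View pics/top7.png

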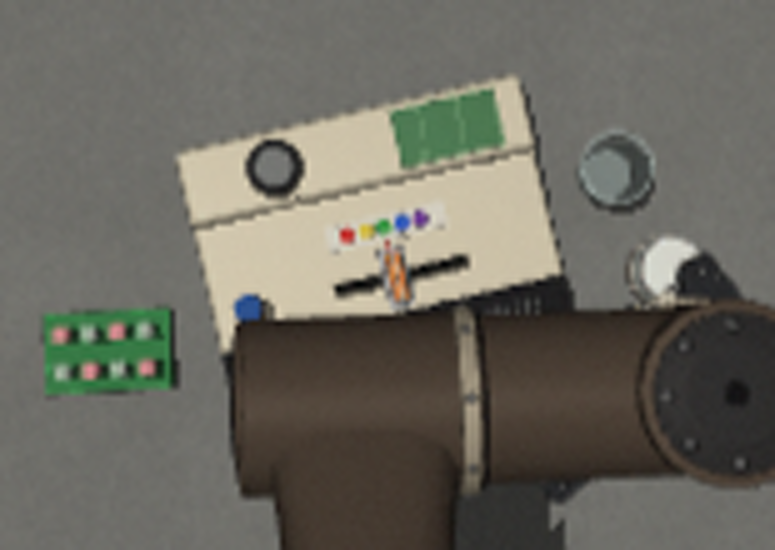

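```bash
python3 -c "
from station import r
print(r.sign_off())"
```

```text
the job is handed in; nothing more can be done
None
```

I pushed the filter lever through three separate clicks with closed fingertips and stopped right after the third. Then I backed off and checked that it rested on green, pressed the read key once to its stop and let it come back up. The job was handed in at about 14 s with the hand clear.

**Lever:** The last pictures show it moved 46 mm, with the pointer at the green dot. It did not move while I pressed the key. The push stayed under 4 N in every reading.

**Key:** It stopped hard about 6 mm down. The force fell steadily from about 4 N to 0 as I released it, and in the image the key is back exactly where it started.
- **Harder than intended:** at the stop the push briefly reached 24 N, with about 7 N of it sideways. That is within the limits, but not as gentle as asked.
- **Disagreement in the key's height:** touch put the raised key top at about 82 mm, while the cameras suggested 71–76 mm. I relied on the touch reading.

**Surroundings:** The vial, rack, beaker and jar look unmoved, and the gripper came near none of them. The tweezers were hidden under the arm in the last top view, and the reagent bottle and tip box were outside it. I did not check those three at the end, but no move went near them.

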